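# Bring the pebble under the magnifier and hold it at the click stop

### The arm

A 7-joint arm with a two-finger parallel gripper is mounted at the origin on the work surface. World frame = base frame: x ahead of the robot, y to its left, z up, the work surface at z = 0. Lengths are in m, angles in degrees, forces in N, time in s.
With the tool pointing down it reaches from about 0.425 to 0.875 m from the base axis. Payload 4.7 kg.
Tool frame: the origin (TCP) lies at the very end of the fingers, on their centre line; the grasp point (between the pads) lies 19 mm behind it; z points along the fingers, y is the line along which they close (so a half turn about z gives the same grasp; the last joint's range is limited). The gripper opens to 85 mm and grips with 20 to 120 N. Pads are 22 mm wide; open, the fingers measure 114 mm over their backs; the gripper's body (76 mm by 85 mm) begins 54 mm behind the grasp point. The pads swing forward as they close: fully open they stand 13 mm farther back than shut.
Start: joints at [73.001, 18.392, -4.016, 83.108, 1.295, 78.541, -3.26], TCP at [0.199, -0.619, 0.231] pointing down, gripper open.
Joint ranges: [-163.93, 163.93], [-17.29, 119.83], [-79.2, 71.16], [3.27, 140.29], [-89.18, 269.18], [5.43, 117.66], [-154.24, 154.24]. Speed limits (degrees/s): [147.25, 147.25, 180, 180, 180, 180, 180].

### API

Orientations are given as [roll, pitch, yaw] about the fixed x, y, z axes, in that order (R = Rz(yaw) Ry(pitch) Rx(roll)).
In Python, from station import ctrl gives the robot as it stands.
- The arm moves only by the shell command python3 -m pendant 'ROWS' [FORCE]. ROWS is text: rows parted by semicolons, each of 7 numbers parted by spaces: the finger opening in mm, from 0 to 85.4, then the shift along the tool's x, y, z in units of 40 mm (1.0 is 40 mm), then the turn, a rotation vector about the tool's x, y, z in units of 8 degrees (1.0 is 8 degrees). In form: fingers tx ty tz wx wy wz; .... A call has 1 to 10 rows; each row shifts and turns the commanded pose from where the row before left it, along the tool's axes as they then stand; what a row does not reach is not made up. A row lasts 1/8 s, in which the tool goes at most 62.5 mm and 10.7 degrees, less where a joint would pass 70% of its speed; a pose out of reach is approached as far as the arm can. A call is refused whole if a number of a shift passes 1 or a number of a turn 1, either way. A call with a gripper value outside its range is refused whole. The fingers move at their own pace and stop on an object; FORCE is the grip in N (left out, the last holds). Time passes only in rows, so rows that do not move let the fingers close. It gives the time, the measured TCP pose, the force, the opening and the grip force at its end, in the units of the state.
- ctrl.state(): the state, without advancing time (a new reading comes with each control period).
- ctrl.grab_frame(name): name is "side" or "top"; returns a dict with "image" (384x512x3 uint8, red, green, blue), "z_map" (384x512 float32, m along the optical axis (not along the pixel's ray), 0 where there is no reading), "vertical_fov" (degrees; the focal length in pixels is half the picture's height over the tangent of half this angle, whatever the lens; pixels are square), "cx", "cy" (the principal point, pixels), "R" (3x3) and "t" (3): a world point X has camera coordinates R X + t. Camera axes: x right, y down, z forward; pixel columns grow to the right and rows downward; lengths in m; the calibration is good to about 2 mm. A picture is of the moment at which its call begins.
- ctrl.job_done(): hands the job in; it is judged then, once.
Trained networks look in a picture, given as the dict that the camera call returned (one of the last four; its "shot" number tells which), for a name from the list of things; names that differ only in an ending like _2 or _b are one class to them, and where a whole thing is asked for, a point or a joint stands for the part that bears it (a point fixed in the world has none). Each returns a list of dicts, best first, with "conf" (0 to 1); they miss things now and then, are a little off and sometimes report something else, mostly with a low value. They report only what shows in the picture. A call takes as long as a camera call.
- ctrl.outline_of(picture, label): "mask" (384x512 bool, what is visible of it) and "bbox" ([left, top, right, bottom] as shares, 0 to 1, of the picture: columns of its width, rows of its height, round what is visible of it).
- ctrl.tip_of(picture, label): "point" ([column, row] as shares, 0 to 1, of the picture: columns of its width, rows of its height: a listed point, or the origin of a listed thing).
The state is a dict: "time": time; "joints": joint angles; "qvel": joint speeds; "joint_efforts": joint torques, N m; "tool_pos": TCP position; "ee_rot": TCP orientation; "contact_force": force on the tool from outside, world axes, zero at the start; "wrist_torque": the same for the moment, N m; "gripper_width": opening from 0.0 (shut) to 1.0 (fully open); "gripper_force": force on a finger pad.
Only numpy, scipy, OpenCV 4.12 (cv2) and the standard library are available. Lean on these libraries where they do the work, as an engineer would, in place of code of your own. Each camera call takes 0.05 s, during which the arm holds its last target. There are 200 camera calls.

### The job

Get the clamped pebble ready for a close look on the inspection stand: swing the magnifier in until its boom stands square to the rail and lower its head until the lens is level. Then take the carriage by its knob and slide it towards the lens until you feel its spring ball drop into the notch of the click bar, and finish there, still gripping the knob, with the ball in the notch and the lens as you set it. Leave the other things on the desk where they are.

Things in the scene. Friction and masses are not known exactly. Their poses are not given: they have to be found in the camera images.
- stand: Inspection stand, fixed on the desk. Origin on the desk, straight below the lens centre when the boom is square. The rail runs along its y axis (+y: left, seen from the robot, at yaw 0). Grey bed 12 mm thick, 126 mm wide, from y = -100 to +330 mm. Upright pillar, 18 mm thick, 262 mm high, at x = +185 mm, y = 0, on the side away from the robot.
- boom (a joint): Swivel of the magnifier's boom about the pillar (rad, positive counter-clockwise seen from above). 0 = square to the rail, pointing along the stand's -x; positive = swung to the stand's -y side, where it starts (0.4 to 0.85). The boom is 205 mm above the desk. Friction joint (0.35 N m, about 1.5 N at the handle): stays where it is left.
- head (a joint): Tilt of the magnifier head on the boom's end (rad). 0 = lens level; positive = handle side raised (starts 0.3 to 0.55). Its level axis lies across the boom, 100 mm from the pillar's axis and 205 mm above the desk; the lens centre is 85 mm and the handle's grip point 173 mm beyond it. Friction joint (0.5 N m, about 2 to 4 N at the handle): stays where it is left.
- handle (a point): Black handle of the magnifier: round bar, 14 mm thick, 60 mm long, pointing outwards from the white lens ring in line with the boom. This point: the grip point on its axis, 88 mm from the lens centre and 30 mm clear of the ring. Its x axis points to the lens; the bar reaches 30 mm either way. It can turn between the finger pads as the head tilts.
- lens (a point): Centre of the magnifier's lens; the white ring round it is 116 mm across and 20 mm thick.
- carriage (a joint): Pebble carriage on the rail (m). 0 = left end, grows along the stand's -y to 0.165 (end). Starts at 0.01 to 0.07. Pebble and ball are at stand y = 0.130 - value. Slides with 1 to 3 N. The notch comes somewhere from 0.115 to 0.145 (feel for it): the ball pulls the carriage ahead with 2 to 5 N over the last 4 mm, then resists; about 14 N drags it out.
- knob: Upright round black knob that can spin on its stem, 22 mm across, 40 mm high, at the left end of the carriage, 160 mm to the +y side of the pebble and over the rail (stand x = 0). Origin: its foot, on the carriage's top face, 44 mm above the desk. The carriage plate is 70 mm wide across the rail and ends 25 mm to the left of the knob.
- plunger (a joint): Height of the carriage's spring ball (m): about 0.0025 riding on the click bar, 0 fully in the notch. The ball (10 mm) is under the lug on the carriage's robot side, level with the pebble. Click bar: 14 mm wide steel bar on the bed at stand x = -47 mm, top 18 mm above the desk, clamped anew for each job; its notch is a vee groove across it, 10 mm wide.
- pebble_brown: Loose brown pebble, 52 mm across, 30 mm high. Not part of the job. Origin at the centre of its underside.
- pebble_dark: Loose dark pebble, 58 mm across, 34 mm high. Not part of the job. Origin at the centre of its underside.
- graver: Loose engraving pen, 144 mm long, 11 mm thick, lying on the desk. Not part of the job. Origin at the centre of its underside.
- tool_tin: Loose white tin, 72 mm across, 95 mm high, with gravers and pens up to 165 mm high, standing behind the rail. Not part of the job. Origin at the centre of its underside.
- pencil_tin: Loose orange tin, 66 mm across, 85 mm high, with pencils up to 150 mm high, back right. Not part of the job. Origin at the centre of its underside.
- polish_jar: Loose jar, 52 mm across, 55 mm high, front right. Not part of the job. Origin at the centre of its underside.
- brush: Loose brush, 160 mm long, lying to the right of the stand. Not part of the job. Origin at the centre of its underside.

How it is judged:
By the outcome, as a careful person would: the job done as asked, in the order asked, and still so for the second after the job is handed in, while the arm keeps its last pose, push and grip.
It also fails if it takes over 59 s, if anything falls off the work surface, if the arm or the gripper's body presses on something with over 40 N, if the wrist force passes 120 N, or if a joint passes its speed limit or range.

## Working session

There is one attempt and no reset: what is moved stays moved. The work goes in short steps, Python scripts to look and compute and a shell command to move; the robot and the scene stay as the last step left them, time stands still between calls to the robot, and variables do not carry over. Pictures are saved under pics/ and viewed, at most 10 in all, crops included, and the job is handed in when it is done.

```bash
ls; mkdir -p pics
cat > h.py <<'E'
import numpy as np, cv2
from station import ctrl
from scipy.spatial.transform import Rotation as Ro
def f(p): return 192/np.tan(np.radians(p["vertical_fov"])/2)
def proj(p,X):
    c=p["R"]@np.array(X)+p["t"]; return c[0]/c[2]*f(p)+p["cx"],c[1]/c[2]*f(p)+p["cy"]
def pt(p,u,v,z=None):
    "world point of pixel by depth, or on plane z"
    d=np.array([(u-p["cx"])/f(p),(v-p["cy"])/f(p),1.]); R=np.array(p["R"]);t=np.array(p["t"])
    o=-R.T@t; w=R.T@d
    if z is None:
        return o+w*p["z_map"][int(v),int(u)]
    return o+w*(z-o[2])/w[2]
def cloud(p,mask):
    v,u=np.nonzero(mask&(p["z_map"]>0)); z=p["z_map"][v,u]
    c=np.stack([(u-p["cx"])/f(p)*z,(v-p["cy"])/f(p)*z,z],1)
    return (c-np.array(p["t"]))@np.array(p["R"])
def save(p,n): cv2.imwrite("pics/"+n,p["image"][:,:,::-1])
E
python3 - <<'E'
from h import *
np.set_printoptions(precision=4,suppress=True)
print(ctrl.state())
for n in("side","top"):
    p=ctrl.grab_frame(n); save(p,n+"0.png"); print(n,f(p),-np.array(p["R"]).T@p["t"])
    for l in("stand","handle","lens","knob","carriage","tool_tin","boom","plunger"):
        for r in ctrl.tip_of(p,l)[:1] if l not in("boom","carriage","plunger") else []:
            u,v=r["point"][0]*512,r["point"][1]*384
            print(l,r["conf"],round(u),round(v),pt(p,min(u,511),min(v,383)))
        for r in ctrl.outline_of(p,l)[:1]:
            c=cloud(p,r["mask"]); print("  out",l,r["conf"],np.median(c,0),c.min(0),c.max(0))
E
```

```text
pics
{'time': 0.0, 'joints': array([72.9992, 18.44  , -4.0175, 83.1754,  1.2953, 78.5415, -3.2608]), 'qvel': array([ 0.0843, -0.0255,  0.0217, -0.015 , -0.0817,  0.1282,  0.0013]), 'joint_efforts': array([ -0.0001, -49.3579,  -0.3821, -31.4329,   0.0131,   0.0114,
         0.    ]), 'tool_pos': array([ 0.1986, -0.6183,  0.2302]), 'ee_rot': array([-179.8883,    0.0055,   17.8116]), 'contact_force': array([-0.3341,  1.1658,  0.4376]), 'wrist_torque': array([-0.0143,  0.0158,  0.0787]), 'gripper_force': 0.0, 'gripper_width': 0.9995751781966725}
side 488.65787141118506 [ 0.215  -0.7782  1.1204]
stand 0.55 257 230 [ 0.578  -0.0596  0.015 ]
  out stand 0.97 [ 0.6072 -0.0487  0.0187] [ 0.517  -0.2302 -0.0041] [0.9307 0.3075 0.3018]
handle 0.91 288 211 [ 0.6882 -0.039   0.0115]
  out handle 0.97 [ 0.6322 -0.161   0.2495] [ 0.5492 -0.2302  0.002 ] [0.7712 0.0765 0.3018]
lens 0.71 298 191 [ 0.642  -0.1513  0.2405]
  out lens 0.77 [ 0.6322 -0.1605  0.2493] [ 0.5492 -0.2302  0.0012] [0.8121 0.0195 0.3018]
knob 0.61 214 161 [0.5712 0.2065 0.0553]
  out knob 0.56 [0.5785 0.2043 0.0673] [0.5672 0.1
[... 659 characters left out ...]
568  -0.2064  0.2875]
  out handle 0.87 [ 0.6358 -0.1557  0.2461] [ 0.5528 -0.2643 -0.0034] [ 0.7432 -0.0808  0.3022]
lens 0.94 295 154 [ 0.6378 -0.1527  0.2418]
  out lens 0.57 [ 0.6361 -0.1566  0.2458] [ 0.5513 -0.283  -0.0038] [ 0.7648 -0.0807  0.3022]
knob 0.58 141 188 [0.5787 0.1996 0.0781]
  out knob 0.42 [0.5837 0.2052 0.0789] [0.5717 0.1962 0.0438] [0.5971 0.2202 0.0886]
tool_tin 0.62 192 123 [0.7516 0.0868 0.0301]
  out tool_tin 0.84 [0.7517 0.0951 0.07  ] [ 0.7134  0.0563 -0.0033] [0.8188 0.1682 0.1705]
  out boom 0.69 [ 0.6452 -0.1464  0.2421] [ 0.5513 -0.2281 -0.0016] [ 0.8547 -0.0042  0.3022]
  out plunger 0.49 [0.5815 0.1157 0.0448] [0.5255 0.0083 0.0089] [0.6189 0.2447 0.0886]
```

View pics/side0.png

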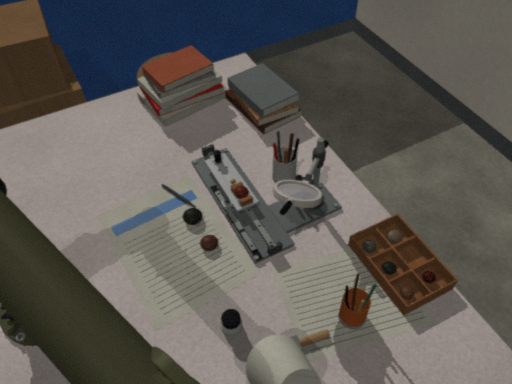

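View pics/top0.png

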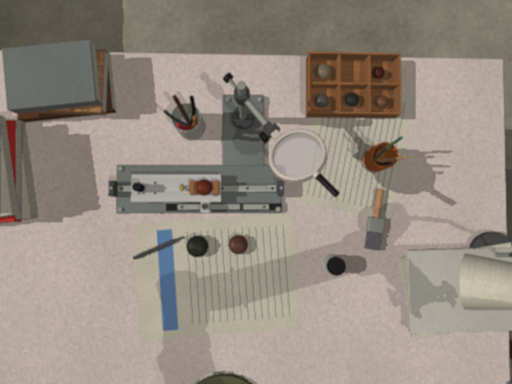

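The side view shows the lens at about (298,191), its handle at (288,209), and the knob at (217,157). In the top view the lens is at (297,155), the handle at (327,185), the knob at (140,188), and the pillar at (242,118). The space around the handle and the knob is clear.

Run:
```python
from h import *
np.set_printoptions(precision=4,suppress=True)
p=ctrl.grab_frame("top"); im=p["image"].astype(int)
# bed: low-value grey region
hsv=cv2.cvtColor(p["image"],cv2.COLOR_RGB2HSV)
m=((hsv[:,:,2]<115)).astype(np.uint8); m[:158]=0; m[222:]=0; m[:,:100]=0; m[:,292:]=0
m=cv2.morphologyEx(m,cv2.MORPH_CLOSE,np.ones((9,9))); m=cv2.morphologyEx(m,cv2.MORPH_OPEN,np.ones((25,25)))
c=max(cv2.findContours(m,0,2)[0],key=cv2.contourArea)[:,0,:]
w=np.array([pt(p,u,v,.012)[:2] for u,v in c]).astype(np.float32)
print("bed",cv2.minAreaRect(w*1000), cv2.boundingRect(c))
# near edge line (max row per col)
cols=np.arange(125,275); rows=[np.nonzero(m[:,k])[0].max() for k in cols]
e=np.array([pt(p,k,r+.5,.012)[:2] for k,r in zip(cols,rows)]); k=np.polyfit(e[:,1],e[:,0],1); print("near edge x=",k, (e[:,0]-np.polyval(k,e[:,1])).std())
for r in ctrl.outline_of(p,"handle")[:1]:
    C=cloud(p,r["mask"]); C=C[C[:,2]>.18]
    dark=None
# pixels: high points, dark = handle bar
H=cloud(p,np.ones((384,512),bool)); v,u=np.nonzero(p["z_map"]>0); col=im[v,u].sum(1)
s=(H[:,2]>.19)&(H[:,0]<.62)&(H[:,0]>.45)&(H[:,1]<-.1)&(H[:,1]>-.3)&(col<200)
B=H[s]; mu=B.mean(0); d=np.linalg.svd(B-mu)[2][0]; print("bar",s.sum(),mu,d,B.min(0),B.max(0))
s=(H[:,2]>.2)&(H[:,0]<.9)&(H[:,0]>.73)&(abs(H[:,1]+.05)<.08)
print("pillar top",H[s&(H[:,2]>.25)].mean(0),s.sum())
print("lens pts",C.mean(0), np.linalg.svd(C-C.mean(0))[2][2])
for l in("knob","lens","handle"):
    for z in ((.044,) if l=="knob" else (.24,.28)):
        r=ctrl.tip_of(p,l)[0]; print(l,z,pt(p,r["point"][0]*512,r["point"][1]*384,z))
```

```text
bed ((594.5879516601562, -32.05848693847656), (141.2361602783203, 229.3531494140625), 0.34372785687446594) (194, 158, 89, 55)Traceback (most recent call last):
  File "<stdin>", line 12, in <module>
    return umr_maximum(a, axis, None, out, keepdims, initial, where)
ValueError: zero-size array to reduction operation maximum which has no identity
```

Run:
```python
from h import *
np.set_printoptions(precision=4,suppress=True)
p=ctrl.grab_frame("top"); im=p["image"].astype(int)
g=im.sum(2)/3
gs=cv2.GaussianBlur(g.astype(np.float32),(0,0),1)
# near edge: strongest dark->bright step in rows 200..222 ; far edge rows 158..175
def edge(cols,r0,r1,sg):
    d=sg*np.diff(gs,axis=0)[r0:r1]; return [(k,d[:,k].argmax()+r0+1) for k in cols]
for nm,E_ in(("near",edge(range(125,275),203,222,1)),("far",edge(list(range(125,215)),158,175,-1))):
    e=np.array([pt(p,k+.5,r,.012)[:2] for k,r in E_]); k=np.polyfit(e[:,1],e[:,0],1)
    for _ in range(3):
        rs=abs(e[:,0]-np.polyval(k,e[:,1])); e=e[rs<max(2*np.median(rs),.002)]; k=np.polyfit(e[:,1],e[:,0],1)
    print(nm,k,len(e),"x at y=-.05, .15:",np.polyval(k,[-.05,.15]))
dx=np.diff(gs,axis=1)
for nm,c0,c1,sg in(("left",106,126,-1),("right",275,295,1)):
    cs=[(sg*dx[r,c0:c1]).argmax()+c0+1 for r in range(172,208)]; print(nm,np.percentile(cs,[10,50,90]),pt(p,np.median(cs),190,.012))
H=cloud(p,np.ones((384,512),bool)); v,u=np.nonzero(p["z_map"]>0); col=im[v,u].sum(1)
s=(H[:,2]>.19)&(H[:,0]<.62)&(H[:,0]>.45)&(H[:,1]<-.1)&(H[:,1]>-.3)&(col<200)
B=H[s]; mu=B.mean(0); d=np.linalg.svd(B-mu)[2][0]; print("bar",s.sum(),mu,d,B.min(0),B.max(0))
s=(H[:,0]<.9)&(H[:,0]>.72)&(abs(H[:,1]+.05)<.06)&(H[:,2]>.25); print("pillar top",np.median(H[s],0),s.sum())
for l,z in(("knob",.044),("lens",.24),("handle",.28)):
    r=ctrl.tip_of(p,l)[0]; print(l,z,pt(p,r["point"][0]*512,r["point"][1]*384,z))
```

```text
near [-0.0059  0.5212] 128 x at y=-.05, .15: [0.5215 0.5203]
far [-0.0088  0.6463] 90 x at y=-.05, .15: [0.6468 0.645 ]
left [109.  114.5 117. ] [0.5789 0.2868 0.012 ]
right [276.5 283.  285.5] [ 0.5821 -0.1493  0.012 ]
bar 154 [ 0.5726 -0.2071  0.2889] [-0.6966 -0.5831  0.4181] [ 0.5529 -0.2255  0.272 ] [ 0.5939 -0.189   0.3012]
pillar top [ 0.7693 -0.0436  0.2615] 77
knob 0.044 [0.5797 0.2084 0.044 ]
lens 0.24 [ 0.6421 -0.1574  0.24  ]
handle 0.28 [ 0.5816 -0.2057  0.28  ]
```

```bash
cat >> h.py <<'E'
def plan(x,y,z,yaw):
    s=ctrl.state(); d=np.array([x,y,z])-s["tool_pos"]; r=Ro.from_euler("xyz",s["ee_rot"],degrees=True); T=Ro.from_euler("xyz",[180,0,yaw],degrees=True)
    print("turn",(r.inv()*T).as_rotvec(degrees=True).round(2)/8,"shift before turn",(r.inv().apply(d)/.04).round(3),"after turn",(T.inv().apply(d)/.04).round(3), "t",s["time"])
E
python3 -m pendant '85 0 0 -.73 0 0 -.92;85 0 0 -.73 0 0 -.92;85 0 0 -.73 0 0 -.92;85 .98 -.13 0 0 0 0;85 .98 -.13 0 0 0 0;85 .98 -.13 0 0 0 0;85 .98 -.13 0 0 0 0;85 .98 -.13 0 0 0 0;85 .98 -.13 0 0 0 0;85 .98 -.13 0 0 0 0' 30
python3 -m pendant '85 .98 -.13 0 0 0 0;85 .98 -.13 0 0 0 0;85 .98 -.13 0 0 0 0;85 .98 -.13 0 0 0 0;85 .98 -.13 0 0 0 0;85 .98 -.13 0 0 0 0;85 .8 -.13 0 0 0 0;85 0 0 0 0 0 0'
python3 -c "
from h import *
plan(.572,-.2095,.258,39.9)"
```

```text
time: 2.9
tool_pos: [0.3867, -0.414, 0.3191]
ee_rot: [180.0, 0.0, 39.9]
contact_force: [-0.5, -0.5, 0.8]
gripper_width: 0.995
gripper_force: 0.0
time: 3.9
tool_pos: [0.5693, -0.2121, 0.3188]
ee_rot: [-180.0, -0.1, 40.2]
contact_force: [-0.1, -0.9, 0.0]
gripper_width: 1.002
gripper_force: 0.0
turn [-0.00625 -0.01125  0.04   ] shift before turn [ 0.092 -0.004  1.521] after turn [ 0.094 -0.006  1.521] t 3.9
```

```bash
python3 -m pendant '85 .09 0 .5 0 0 0;85 0 0 .5 0 0 0;85 0 0 .52 0 0 0;85 0 0 0 0 0 0;0 0 0 0 0 0 0;0 0 0 0 0 0 0;0 0 0 0 0 0 0;0 0 0 0 0 0 0;0 0 0 0 0 0 0;0 0 0 0 0 0 0' 30
python3 - <<'E'
from h import *
p=ctrl.grab_frame("side"); im=cv2.resize(p["image"][130:270,200:400],None,fx=4,fy=4,interpolation=cv2.INTER_CUBIC); cv2.imwrite("pics/g1.png",im[:,:,::-1]); s=ctrl.state(); print(s["gripper_width"]*85,s["gripper_force"],s["tool_pos"])
E
```

```text
time: 5.15
tool_pos: [0.5705, -0.2134, 0.2585]
ee_rot: [180.0, -0.0, 39.9]
contact_force: [-1.5, -0.6, 1.5]
gripper_width: 0.155
gripper_force: 29.2
12.886387746690895 29.15834605693817 [ 0.57051585 -0.21340096  0.25845713]
```

View pics/g1.png

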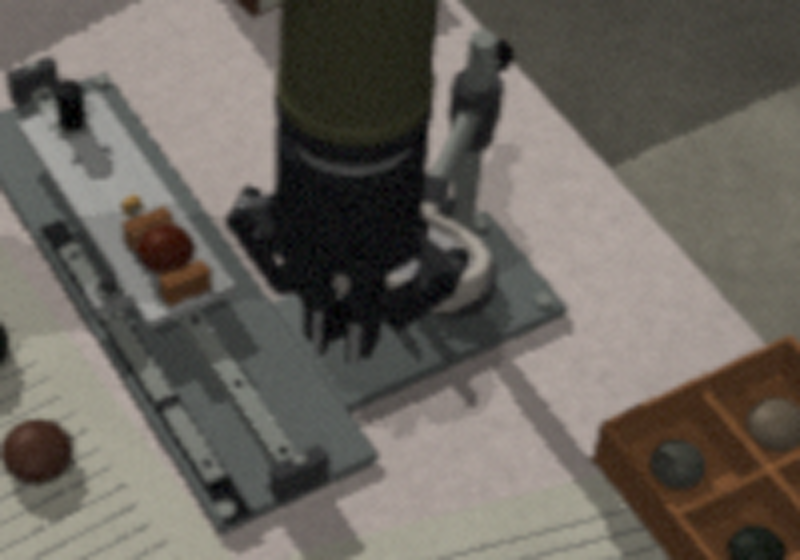

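The gripper has closed on the handle at crop (345,330), with an opening of about 13 mm. Next I swing the boom.

```bash
python3 -m pendant '0 .008 -.23 0 0 0 .25;0 .016 -.454 0 0 0 .5;0 .016 -.454 0 0 0 .5;0 .016 -.454 0 0 0 .5;0 .016 -.454 0 0 0 .5;0 .016 -.454 0 0 0 .5;0 .016 -.454 0 0 0 .5;0 .016 -.454 0 0 0 .5;0 .016 -.454 0 0 0 .5;0 .016 -.454 0 0 0 .5' 
python3 -m pendant '0 .008 -.2 0 0 0 .22;0 0 0 0 0 0 0;0 0 0 0 0 0 0;0 0 0 0 0 0 0'
python3 - <<'E'
from h import *
plan(.769-.260,-.0464,.2585,.4)
p=ctrl.grab_frame("top"); im=cv2.resize(p["image"][80:240,100:340],None,fx=3.3,fy=3.3,interpolation=cv2.INTER_CUBIC); cv2.imwrite("pics/s1.png",im[:,:,::-1])
E
```

```text
time: 6.45
tool_pos: [0.5086, -0.0549, 0.2581]
ee_rot: [179.9, 0.2, 1.7]
contact_force: [-4.1, -0.8, 3.0]
gripper_width: 0.154
gripper_force: 29.6
time: 6.95
tool_pos: [0.5083, -0.0459, 0.258]
ee_rot: [-180.0, 0.2, 0.2]
contact_force: [-6.1, 0.4, 3.5]
gripper_width: 0.154
gripper_force: 29.4
turn [-0.00375  0.03    -0.0275 ] shift before turn [ 0.017  0.013 -0.012] after turn [ 0.017  0.013 -0.012] t 6.95
```

View pics/s1.png

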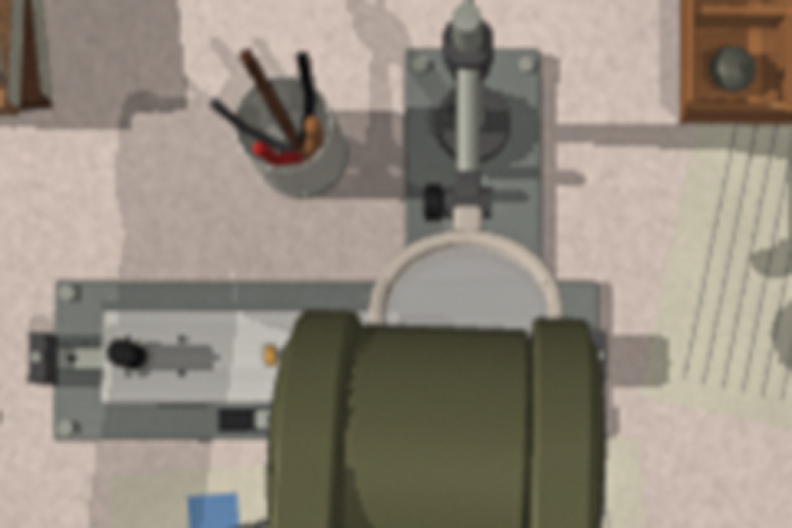

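The boom now looks vertical in the crop, running from (466,40) to (467,215) parallel to the base plate's sides. Next I lower the head along its arc.

```bash
python3 -m pendant '0 -.088 0 .213 0 0 0;0 -.077 0 .217 0 0 0;0 -.065 0 .221 0 0 0;0 -.054 0 .224 0 0 0;0 -.042 0 .226 0 0 0;0 -.03 0 .228 0 0 0;0 -.018 0 .23 0 0 0;0 -.006 0 .23 0 0 0;0 0 0 0 0 0 0;0 0 0 0 0 0 0'
python3 - <<'E'
from h import *
plan(.493,-.0464,.186,.4)
np.set_printoptions(precision=4,suppress=True)
p=ctrl.grab_frame("top"); H=cloud(p,np.ones((384,512),bool)); v,u=np.nonzero(p["z_map"]>0)
s=(H[:,2]>.19)&(H[:,2]<.235)&(H[:,0]>.54)&(H[:,0]<.66)&(abs(H[:,1]+.047)<.065)
A=H[s]; k=np.linalg.lstsq(np.c_[A[:,:2],np.ones(len(A))],A[:,2],rcond=None)[0]; print("ring plane",len(A),k,A.mean(0),A.min(0),A.max(0))
s=(H[:,2]>.19)&(H[:,2]<.25)&(H[:,0]>.665)&(H[:,0]<.75)&(abs(H[:,1]+.047)<.012); B=H[s]; print("boom dy/dx",len(B),np.polyfit(B[:,0],B[:,1],1),B[:,2].mean())
E
```

```text
time: 8.25
tool_pos: [0.4947, -0.0467, 0.1858]
ee_rot: [-180.0, 0.1, 0.1]
contact_force: [-2.6, 1.6, -2.0]
gripper_width: 0.15
gripper_force: 29.2
turn [-0.00375  0.00625 -0.03375] shift before turn [-0.042 -0.008 -0.006] after turn [-0.042 -0.008 -0.006] t 8.25
ring plane 2138 [-0.0149  0.0021  0.2215] [ 0.5963 -0.0452  0.2125] [ 0.5483 -0.1017  0.205 ] [0.6598 0.0115 0.2229]
boom dy/dx 319 [ 0.0248 -0.0627] 0.2117082507395691
```

Run:
```python
from h import *
np.set_printoptions(precision=4,suppress=True)
for n in("top","side"):
    p=ctrl.grab_frame(n); H=cloud(p,np.ones((384,512),bool)); v,u=np.nonzero(p["z_map"]>0); col=p["image"][v,u].astype(int)
    def plane(s):
        A=H[s]
        for _ in range(4):
            M=np.c_[A[:,:2],np.ones(len(A))]; k=np.linalg.lstsq(M,A[:,2],rcond=None)[0]; r=abs(A[:,2]-M@k); A=A[r<max(.0015,2*np.median(r))]
        return k,len(A),A.mean(0)
    print(n,"desk",plane((abs(H[:,2])<.01)&(H[:,0]>.4)&(H[:,0]<.9)&(abs(H[:,1])<.4)))
    s=(H[:,2]>.195)&(H[:,2]<.235)&(H[:,0]>.53)&(H[:,0]<.652)&(abs(H[:,1]+.047)<.065)
    rho=np.hypot(H[:,0]-.584,H[:,1]+.046)
    print("lens inner",plane(s&(rho<.045))); print("ring",plane(s&(rho>.051)&(rho<.057)))
    # boom edges: per x-bin the mid of y
    b=(H[:,2]>.19)&(H[:,2]<.23)&(H[:,0]>.69)&(H[:,0]<.752)&(abs(H[:,1]+.045)<.02)
    xs=[];ys=[]
    for x in np.arange(.69,.752,.004):
        y=H[b&(abs(H[:,0]-x)<.003),1]
        if len(y)>4: xs.append(x); ys.append((y.min()+y.max())/2)
    print("boom",np.c_[xs,ys][::3].tolist(),np.polyfit(xs,ys,1) if len(xs)>2 else "")
    r=H[s&(rho<.075)]; print("ring y mid",(r[:,1].min()+r[:,1].max())/2)
```

```text
top desk (array([-0.0006, -0.0001,  0.0007]), 21233, array([0.6481, 0.0098, 0.0003]))
lens inner (array([-0.0449,  0.0019,  0.2378]), 990, array([ 0.5873, -0.0457,  0.2113]))
ring (array([-0.0422,  0.0001,  0.2432]), 232, array([ 0.6064, -0.0445,  0.2177]))
boom [[0.69, -0.04516236819117261], [0.702, -0.045058506439847684], [0.714, -0.04495500922469911], [0.726, -0.04488315169069057], [0.738, -0.0447429742677576], [0.75, -0.04470148784452123]] [ 0.0079 -0.0506]
ring y mid -0.04510793659533369
side desk (array([-0.0005,  0.    ,  0.0008]), 13798, array([ 0.6082, -0.0951,  0.0004]))
lens inner (array([-0.0429, -0.0018,  0.2366]), 447, array([ 0.5844, -0.0463,  0.2116]))
ring (array([-0.0407,  0.0079,  0.2422]), 165, array([ 0.5856, -0.0489,  0.2182]))
boom [[0.69, -0.04853670659340117], [0.702, -0.046285823162081616], [0.714, -0.04357451067553436], [0.726, -0.04699781912300556], [0.738, -0.0458653689668643], [0.75, -0.04845492948889821]] [ 0.0193 -0.06  ]
ring y mid -0.04734273666660703
```

The boom's slope of 0.008 matches the stand's yaw, so it is square. Both cameras still put the head 0.043 rad high, so I lower it another 7.4 mm.

```bash
cat > tilt.py <<'E'
from h import *
np.set_printoptions(precision=4,suppress=True)
for n in("top","side"):
    p=ctrl.grab_frame(n); H=cloud(p,np.ones((384,512),bool))
    def plane(s):
        A=H[s]
        for _ in range(4):
            M=np.c_[A[:,:2],np.ones(len(A))]; k=np.linalg.lstsq(M,A[:,2],rcond=None)[0]; r=abs(A[:,2]-M@k); A=A[r<max(.0015,2*np.median(r))]
        return k,len(A),A.mean(0)
    s=(H[:,2]>.195)&(H[:,2]<.235)&(H[:,0]>.53)&(H[:,0]<.652)&(abs(H[:,1]+.047)<.065)
    rho=np.hypot(H[:,0]-.584,H[:,1]+.046)
    print(n,"lens",plane(s&(rho<.045))); print("ring",plane(s&(rho>.051)&(rho<.057)))
    b=(H[:,2]>.19)&(H[:,2]<.23)&(H[:,0]>.69)&(H[:,0]<.752)&(abs(H[:,1]+.045)<.02)
    xs=np.arange(.69,.752,.004); ys=[(lambda y:(y.min()+y.max())/2)(H[b&(abs(H[:,0]-x)<.003),1]) for x in xs]
    print("boom slope",np.polyfit(xs,ys,1)[0])
print(ctrl.state()["tool_pos"],ctrl.state()["contact_force"],ctrl.state()["time"])
E
python3 -m pendant '0 0 0 .06 0 0 0;0 0 0 .06 0 0 0;0 0 0 .065 0 0 0;0 0 0 0 0 0 0;0 0 0 0 0 0 0'; python3 tilt.py
```

```text
time: 9.02
tool_pos: [0.4949, -0.047, 0.1795]
ee_rot: [180.0, -0.0, 0.1]
contact_force: [-5.0, 1.7, 3.1]
gripper_width: 0.154
gripper_force: 29.7
top lens (array([-0.016 ,  0.0026,  0.2181]), 972, array([ 0.5871, -0.0456,  0.2086]))
ring (array([-0.0122,  0.0015,  0.2231]), 242, array([ 0.6055, -0.0439,  0.2156]))
boom slope 0.0019958942488244513
side lens (array([-0.0146, -0.0013,  0.2171]), 437, array([ 0.5834, -0.0454,  0.2086]))
ring (array([-0.0051,  0.0001,  0.2185]), 170, array([ 0.5839, -0.0498,  0.2156]))
boom slope 0.04074142166827567
[ 0.4949 -0.047   0.1795] [-4.2861  1.8553  2.6913] 9.125
```

```bash
python3 -m pendant '0 0 0 .03 0 0 0;0 0 0 .03 0 0 0;0 0 0 0 0 0 0;0 0 0 0 0 0 0;40 0 0 0 0 0 0;40 0 0 0 0 0 0;40 0 0 0 0 0 0;40 0 0 0 0 0 0'; python3 tilt.py
```

```text
time: 10.12
tool_pos: [0.4951, -0.0469, 0.1767]
ee_rot: [180.0, -0.0, 0.1]
contact_force: [0.2, -0.4, 0.3]
gripper_width: 0.466
gripper_force: 0.0
top lens (array([0.0031, 0.002 , 0.2054]), 958, array([ 0.5873, -0.0461,  0.2072]))
ring (array([0.0021, 0.001 , 0.2135]), 223, array([ 0.6054, -0.0436,  0.2147]))
boom slope 0.007852245703306424
side lens (array([0.004 , 0.0024, 0.205 ]), 493, array([ 0.585 , -0.0466,  0.2072]))
ring (array([0.0076, 0.009 , 0.21  ]), 155, array([ 0.5853, -0.0481,  0.2141]))
boom slope 0.01453319755684031
[ 0.495  -0.0468  0.1767] [-0.7388  0.7461  0.4798] 10.225
```

The lens is level and the boom is square. Next I move over to the knob.

```bash
python3 -m pendant '40 0 0 -.5 0 0 0;60 0 0 -.9 0 0 0;60 0 0 -.9 0 0 0;60 0 0 -.9 0 0 0;60 .3 -.9 0 0 0 0;60 .31 -.9 0 0 0 0;60 .31 -.9 0 0 0 0;60 .31 -.91 0 0 0 0;60 .31 -.91 0 0 0 0;60 .31 -.91 0 0 0 0'; 
python3 -m pendant '60 .31 -.9 .5 0 0 0;60 0 0 .9 0 0 0;60 0 0 .9 0 0 0;60 0 0 .9 0 0 0;60 0 0 0 0 0 0'
python3 - <<'E'
from h import *
np.set_printoptions(precision=4,suppress=True)
plan(.582,.2065,.054,.1); print(ctrl.state()["joints"])
for n in("top","side"):
    p=ctrl.grab_frame(n)
    for r in ctrl.outline_of(p,"knob")[:1]:
        c=cloud(p,r["mask"]); c=c[(c[:,2]>.05)&(c[:,2]<.1)]; print(n,r["conf"],len(c),c.mean(0) if len(c) else"",c.min(0),c.max(0))
im=cv2.resize(p["image"][100:240,150:350],None,fx=4,fy=4,interpolation=cv2.INTER_CUBIC); cv2.imwrite("pics/k1.png",im[:,:,::-1])
E
```

```text
time: 11.48
tool_pos: [0.5689, 0.1715, 0.3047]
ee_rot: [180.0, -0.0, 0.1]
contact_force: [-0.7, -0.3, 0.2]
gripper_width: 0.701
gripper_force: 0.0
time: 12.1
tool_pos: [0.579, 0.2054, 0.1737]
ee_rot: [179.9, 0.3, 0.1]
contact_force: [0.8, 0.4, 0.0]
gripper_width: 0.702
gripper_force: 0.0
turn [0.0125 0.0413 0.0037] shift before turn [ 0.093 -0.032  2.993] after turn [ 0.076 -0.027  2.993] t 12.1
[  11.4509   21.1614  -41.6809   91.3477   14.4376   73.3916 -122.4215]
side 0.47 78 [0.5795 0.2034 0.0702] [0.5695 0.194  0.0505] [0.5938 0.2153 0.0876]
```

View pics/k1.png

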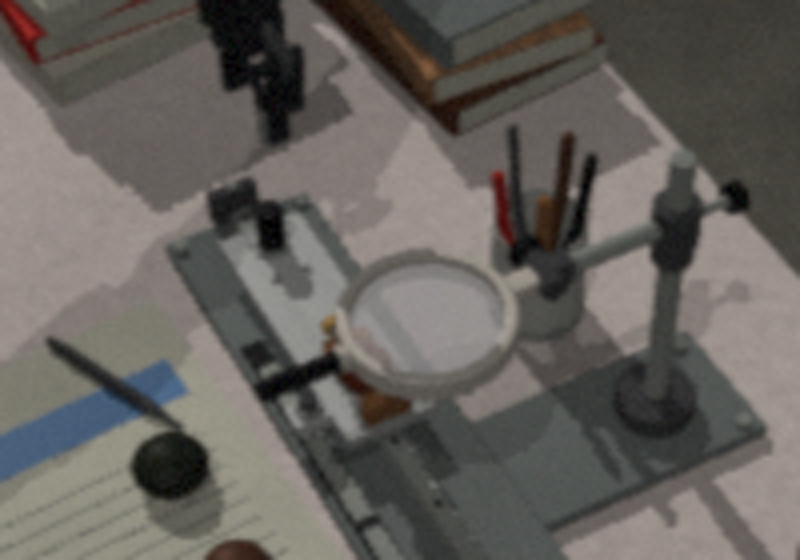

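The lens is level and undisturbed. The knob is at crop (270,225) with clear space around it, and the end block at (232,205) stays outside the fingers. I descend now.

```bash
python3 -m pendant '60 .08 -.03 .8 0 0 0;60 0 0 .8 0 0 0;60 0 0 .8 0 0 0;60 0 0 .55 0 0 0;60 0 0 0 0 0 0;0 0 0 0 0 0 0;0 0 0 0 0 0 0;0 0 0 0 0 0 0;0 0 0 0 0 0 0;0 0 0 0 0 0 0' 40
python3 -c "
from h import *
print(ctrl.state()['gripper_width']*85.4, ctrl.state()['joints'])"
```

```text
time: 13.55
tool_pos: [0.5851, 0.2089, 0.0607]
ee_rot: [-179.9, -0.2, 0.2]
contact_force: [0.1, 0.4, 5.8]
gripper_width: 0.236
gripper_force: 39.2
20.146803543025673 [   9.11550487   27.79482649  -39.27706093   97.06415219   19.54781918
   61.97106804 -126.02878312]
```

The grip is a little high on the knob, so I open, go 9 mm lower and regrip.

```bash
python3 -m pendant '50 0 0 0 0 0 0;50 0 0 0 0 0 0;50 0 0 0 0 0 0;50 0 0 0 0 0 0;50 0 0 .1 0 0 0;50 0 0 .1 0 0 0;50 0 0 0 0 0 0'
python3 -m pendant '0 0 0 0 0 0 0;0 0 0 0 0 0 0;0 0 0 0 0 0 0;0 0 0 0 0 0 0;0 0 0 0 0 0 0' 40
```

```text
time: 14.42
tool_pos: [0.5835, 0.2076, 0.0501]
ee_rot: [180.0, 0.1, 0.1]
contact_force: [0.0, 0.0, -0.1]
gripper_width: 0.585
gripper_force: 0.0
time: 15.05
tool_pos: [0.584, 0.2083, 0.051]
ee_rot: [-180.0, -0.0, 0.1]
contact_force: [-0.8, 0.8, 2.2]
gripper_width: 0.249
gripper_force: 39.3
```

```bash
python3 -m pendant '0 .001 .1 0 0 0 0;0 .002 .25 0 0 0 0;0 .002 .25 0 0 0 0;0 .002 .25 0 0 0 0;0 .002 .25 0 0 0 0;0 .002 .25 0 0 0 0;0 .002 .25 0 0 0 0;0 .001 .12 0 0 0 0;0 0 0 0 0 0 0'
for i in 1 ; do python3 -m pendant '0 0 .025 0 0 0 0;0 0 .025 0 0 0 0;0 0 0 0 0 0 0'; done
```

```text
time: 16.18
tool_pos: [0.5848, 0.1403, 0.051]
ee_rot: [-179.9, -0.0, 0.2]
contact_force: [0.7, 4.0, 1.3]
gripper_width: 0.243
gripper_force: 40.0
time: 16.55
tool_pos: [0.5847, 0.1392, 0.051]
ee_rot: [-179.8, -0.1, 0.2]
contact_force: [0.4, 6.9, 0.5]
gripper_width: 0.241
gripper_force: 39.9
```

```bash
g(){ grep -E 'tool_pos|contact' | tr '\n' ' '; echo; }
python3 -m pendant '0 0 .025 0 0 0 0;0 0 .025 0 0 0 0;0 0 0 0 0 0 0' |g
python3 -m pendant '0 0 .025 0 0 0 0;0 0 .025 0 0 0 0;0 0 0 0 0 0 0' |g
python3 -m pendant '0 0 .025 0 0 0 0;0 0 .025 0 0 0 0;0 0 0 0 0 0 0' |g
python3 -m pendant '0 0 .025 0 0 0 0;0 0 .025 0 0 0 0;0 0 0 0 0 0 0' |g
```

```text
tool_pos: [0.5848, 0.1371, 0.051] contact_force: [-0.2, 5.6, 0.1] 
tool_pos: [0.5848, 0.1349, 0.051] contact_force: [0.4, 5.5, 1.0] 
tool_pos: [0.5848, 0.1332, 0.051] contact_force: [0.0, 6.0, 1.2] 
tool_pos: [0.5848, 0.1311, 0.051] contact_force: [0.5, 5.4, 1.1]
```

```bash
g(){ grep -E 'tool_pos|contact' | tr '\n' ' '; echo; }
python3 -m pendant '0 0 .025 0 0 0 0;0 0 0 0 0 0 0' |g
python3 -m pendant '0 0 .025 0 0 0 0;0 0 0 0 0 0 0' |g
python3 -m pendant '0 0 .025 0 0 0 0;0 0 0 0 0 0 0' |g
python3 -m pendant '0 0 .025 0 0 0 0;0 0 0 0 0 0 0' |g
python3 -m pendant '0 0 .025 0 0 0 0;0 0 0 0 0 0 0' |g
python3 -m pendant '0 0 .025 0 0 0 0;0 0 0 0 0 0 0' |g
```

```text
tool_pos: [0.5848, 0.13, 0.051] contact_force: [0.6, 6.1, 1.3] 
tool_pos: [0.5849, 0.129, 0.051] contact_force: [0.9, 6.4, 1.3] 
tool_pos: [0.5849, 0.1279, 0.051] contact_force: [0.6, 5.6, 1.1] 
tool_pos: [0.5849, 0.1272, 0.051] contact_force: [0.8, 6.3, 0.7] 
tool_pos: [0.5849, 0.1262, 0.051] contact_force: [1.0, 5.9, 0.1] 
tool_pos: [0.5849, 0.1251, 0.051] contact_force: [0.7, 6.0, 0.8]
```

```bash
g(){ grep -E 'tool_pos|contact' | tr '\n' ' '; echo; }
python3 -m pendant '0 0 .025 0 0 0 0;0 0 0 0 0 0 0' |g
python3 -m pendant '0 0 .025 0 0 0 0;0 0 0 0 0 0 0' |g
python3 -m pendant '0 0 .025 0 0 0 0;0 0 0 0 0 0 0' |g
python3 -m pendant '0 0 .025 0 0 0 0;0 0 0 0 0 0 0' |g
python3 -m pendant '0 0 .025 0 0 0 0;0 0 0 0 0 0 0' |g
```

```text
tool_pos: [0.5849, 0.1235, 0.051] contact_force: [1.2, 5.7, 0.7] 
tool_pos: [0.585, 0.1199, 0.051] contact_force: [0.7, 0.5, 3.2] 
tool_pos: [0.585, 0.1188, 0.051] contact_force: [0.1, -0.4, 6.2] 
tool_pos: [0.585, 0.1188, 0.051] contact_force: [1.1, 0.4, 5.5] 
tool_pos: [0.585, 0.1186, 0.051] contact_force: [0.8, 1.9, 5.4]
```

The force dropped from 6 N to about 0 as the carriage pulled ahead 3 to 4 mm. It now holds at y = 0.1187 while the push builds up again. One more small push will confirm it.

```bash
g(){ grep -E 'tool_pos|contact|time|grip' | tr '\n' ' '; echo; }
python3 -m pendant '0 0 .02 0 0 0 0;0 0 0 0 0 0 0' |g
python3 -m pendant '0 0 .02 0 0 0 0;0 0 0 0 0 0 0;0 0 0 0 0 0 0' |g
python3 tilt.py
python3 - <<'E'
from h import *
p=ctrl.grab_frame("side"); im=cv2.resize(p["image"][100:240,170:370],None,fx=4,fy=4,interpolation=cv2.INTER_CUBIC); cv2.imwrite("pics/e1.png",im[:,:,::-1])
E
```

```text
time: 21.05 tool_pos: [0.585, 0.1185, 0.051] contact_force: [0.5, 5.1, 4.4] gripper_width: 0.244 gripper_force: 40.3 
time: 21.42 tool_pos: [0.585, 0.1184, 0.051] contact_force: [2.3, 6.3, 3.4] gripper_width: 0.246 gripper_force: 40.3 
top lens (array([ 0.0043, -0.0005,  0.2047]), 1069, array([ 0.5843, -0.046 ,  0.2073]))
ring (array([ 0.0024, -0.0033,  0.2129]), 320, array([ 0.5892, -0.044 ,  0.2145]))
boom slope 0.0019525246054019178
side lens (array([-0.0097,  0.0032,  0.2133]), 443, array([ 0.5834, -0.0481,  0.2076]))
ring (array([0.01  , 0.009 , 0.2082]), 162, array([ 0.5837, -0.0475,  0.2138]))
boom slope -0.007959825755539876
[0.5849 0.1184 0.0509] [0.6986 7.1005 4.2026] 21.525
```

View pics/e1.png

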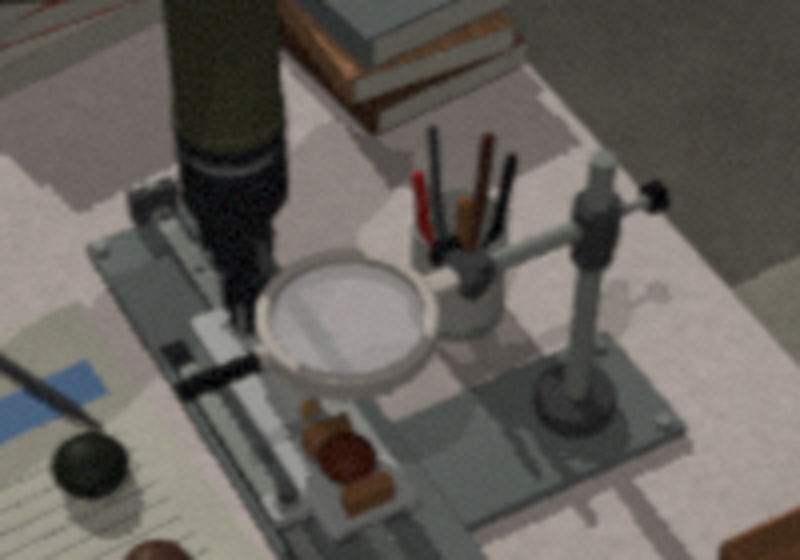

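The picture shows the gripper on the knob at crop (235,300) and the lens in place. The notch holds: the push rose from 0 to 6 N with only 0.3 mm of movement. I ease off the push and hand in.

```bash
python3 -m pendant '0 0 -.02 0 0 0 0;0 0 -.02 0 0 0 0;0 0 0 0 0 0 0;0 0 0 0 0 0 0' && python3 -c "
from station import ctrl
s=ctrl.state(); print(s['tool_pos'],s['contact_force'])
if abs(s['contact_force'][1])<4: print(ctrl.job_done())"
```

```text
time: 22.08
tool_pos: [0.5849, 0.1184, 0.051]
ee_rot: [-180.0, -0.0, 0.1]
contact_force: [0.5, 5.1, 4.7]
gripper_width: 0.247
gripper_force: 40.3
[0.58494565 0.11844242 0.05095103] [0.48316313 5.13813753 4.71369658]
```

```bash
python3 -m pendant '0 0 -.02 0 0 0 0;0 0 -.02 0 0 0 0;0 0 0 0 0 0 0;0 0 0 0 0 0 0' && python3 -c "
from station import ctrl
s=ctrl.state(); print(s['tool_pos'],s['contact_force'])
if abs(s['contact_force'][1])<4 and abs(s['tool_pos'][1]-.1186)<.0007: print(ctrl.job_done())"
```

```text
time: 22.58
tool_pos: [0.585, 0.1186, 0.0509]
ee_rot: [179.9, -0.0, 0.1]
contact_force: [1.2, 2.4, 6.9]
gripper_width: 0.244
gripper_force: 40.4
[0.58495229 0.11855532 0.05094168] [1.16630095 2.40000176 6.86955125]
the job is handed in; nothing more can be done
None
```

I handed the job in at 22.6 s: boom square and lens level to within about 0.01 rad in the top camera's depth data, ball felt to drop into the notch, knob still gripped, and no other object touched on purpose (their positions were not re-measured).

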